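# Refit a donated cylinder toy

## Robot

A 6-joint arm with a two-finger parallel gripper is mounted at the origin on the work surface. World frame = base frame: x ahead of the robot, y to its left, z up, the work surface at z = 0. Lengths are in m, angles in rad, forces in N, time in s.
With the tool pointing down it reaches from about 0.375 to 0.9 m from the base axis. Payload 3.1 kg.
Tool frame: the origin (TCP) lies midway between the tips of the shut fingers; the grasp point (between the pads) lies 19 mm behind it (manip.hold_point_z is the distance from the TCP to the grasp point, in m); x points along the fingers, y is the direction in which the jaws open and shut, and the axes are right-handed (so a half turn about x gives the same grasp; the last joint's range is limited). The gripper opens to 85 mm and grips with 20 to 120 N. Pads are 22 mm wide; open, the fingers measure 114 mm over their backs; the gripper's body (76 mm by 85 mm) begins 54 mm behind the grasp point. The pads swing forward as they close: fully open they stand 13 mm farther back than shut.
Start: joints at [1.139, 0.527, 1.433, -0, 1.181, -0.178], TCP at [0.157, 0.605, 0.231] pointing down, gripper open.
Joint ranges: [-3.08, 3.08], [-0.75, 2.2], [0.22, 2.44], [-1.43, 4.57], [0, 2.65], [-2.85, 2.85]. Speed limits (rad/s): [2.79, 2.79, 3.14, 3.14, 3.14, 3.14].

## Interface

Orientations are given as a unit quaternion [x, y, z, w].
In Python, from station import manip, snapshot gives the robot as it stands.
- The arm moves only by the shell command python3 -m crank 'ROWS' [FORCE]. ROWS is JSON, a list of rows, each a list of 5 numbers: the finger opening in m, from 0 to 0.0854, then the shift along the tool's x, y, z in m, then the turn about the tool's x in rad. In form: [[grip, tx, ty, tz, yaw], ...]. A call has 1 to 5 rows; each row shifts and turns the commanded pose from where the row before left it, along the tool's axes as they then stand; what a row does not reach is not made up. A row lasts 1/10 s, in which the tool goes at most 50 mm and 8.59 degrees, less where a joint would pass 70% of its speed; a pose out of reach is approached as far as the arm can. A call is refused whole if a number of a shift passes 0.05 or a number of a turn 0.15, either way. A call with a gripper value outside its range is refused whole. The fingers move at their own pace and stop on an object; FORCE is the grip in N (left out, the last holds). Time passes only in rows, so rows that do not move let the fingers close. It gives the time, the measured TCP pose, the force and the opening at its end, in the units of the state.
- manip.sense(): the state, without advancing time (a new reading comes with each control period).
- snapshot(name): name is "scene" or "top"; returns a dict with "image" (384x512x3 uint8, blue, green, red), "range_z" (384x512 float32, m along the optical axis (not along the pixel's ray), 0 where there is no reading), "vertical_fov" (degrees; the focal length in pixels is half the picture's height over the tangent of half this angle, whatever the lens; pixels are square), "cx", "cy" (the principal point, pixels), "distortion" ([k1, k2, p1, p2, k3] as OpenCV has them; the pictures are not rectified), "extrinsics" (4x4, takes a point from world to camera coordinates). Camera axes: x right, y up, looking along -z (the intrinsics and any distortion apply to the point x, -y, -z); pixel columns grow to the right and rows downward; lengths in m; the calibration is good to about 2 mm. A picture is of the moment at which its call begins.
- manip.sign_off(): hands the job in, once; it reports no verdict.
The state is a dict: "t": time; "q": joint angles; "qd": joint speeds; "tau": joint torques, N m; "tcp_pos": TCP position; "tool_rot": TCP orientation; "force": force on the tool from outside, world axes, zero at the start; "ft_torque": the same for the moment, N m; "finger_gap": opening from 0.0 (shut) to 1.0 (fully open).
Only numpy, scipy, OpenCV 4.12 (cv2) and the standard library are available. Lean on these libraries where they do the work, as an engineer would, in place of code of your own. Each camera call takes 0.05 s, during which the arm holds its last target.

## Task

Complete this second-hand cylinder toy for the shelf: put the two loose knobbed cylinders that belong to it back, knob up, each in the hole of its own diameter in the graded row, fully home so their shoulders are flush with the top. The strip of holes has slipped lengthways in its case and jammed, so feel for each hole with a light touch and never lean hard on the toy. The third, fattest cylinder fits no hole: leave it and everything else where it stands.

Things in the scene. Friction and masses are not known exactly. Their poses are not given: they have to be found in the camera images.
- case: The toy: a fixed low open wooden case, outside 76 x 264 mm, walls 30 mm high, holding a jammed wooden strip with a graded row of holes, 62 mm wide (x), 230 mm long (y), top flat and 54 mm above the table. Origin under the case's middle; z up, y along the row towards the widest hole. A contact force over 25 N on the toy is too hard.
- case_mid (a point): Middle of the case, at the height of the strip's top. With the strip pushed against the case's -y end, its proper place, the hole centres lie on this y axis (x = 0), 46 mm apart: 20 mm hole at y = -103, 26 at -57, 32 at -11, 38 at 35, 44 at 81. Now the whole strip has slipped 3 to 21 mm towards +y, by an unknown amount, and is jammed there below 50 N. Across the row it is true.
- place26 (a point): Where the mouth centre of the 26 mm hole SHOULD be, fixed to the case, at the strip's top; the true mouth lies 3 to 21 mm from here along +y. Holes are 1.5 mm wider than their cylinders, with a 1.5 mm lead-in, 40 mm deep, floor flat. The 20 and 38 mm holes stay empty; the 44 mm one is filled, its knob (16 mm across) standing 32 mm above the strip.
- place32 (a point): Where the mouth centre of the 32 mm hole (the middle one of the five) SHOULD be, fixed to the case, at the strip's top; the true mouth lies 3 to 21 mm from here along +y, by the same slip as the 26 mm hole.
- narrow_mid (a point): Narrower loose cylinder, plain wood, 25 g, upright: body 26 mm across, 40 mm high, 1.5 mm chamfer at the foot; on its flat shoulder a coaxial knob 16 mm across, 32 mm high (72 mm in all). Point on its axis half-way up, 36 mm above the foot; z towards the knob. Belongs in the 26 mm hole; fully home its shoulder is flush with the strip's top, this point 4 mm below it.
- wide_mid (a point): The other loose cylinder that belongs, plain wood, 35 g, upright: body 32 mm across, 40 mm high, 1.5 mm chamfer at the foot, the same knob (16 mm across, 32 mm high). Point on its axis half-way up, 36 mm above the foot; z towards the knob. Belongs in the 32 mm hole; fully home its shoulder is flush with the strip's top, this point 4 mm below it.
- odd_mid (a point): A bystander: a third knobbed cylinder of plain wood, from another set, body 54 mm in diameter and 40 mm high, knob as on the others; fits no hole and stays where it is. Point on its axis, 36 mm above its foot.
- truck: A bystander: yellow toy pick-up, 130 x 60 mm, 59 mm high. Origin under its middle, on the table.
- mug: A bystander: white mug, 80 mm across, 90 mm high, handle on its own y side. Origin under its middle.
- spool: A bystander: darker wooden thread spool, 38 mm across, 44 mm high. Origin under its middle.
- bell: A bystander: small brass hand bell standing on its mouth, 48 mm across, 77 mm high with its wooden handle. Origin under its middle.
- bowl: A bystander: blue bowl, 120 mm across, 45 mm high, beside the toy. Origin under its middle.
- metal_cup: A bystander: plain metal cup, 72 mm across, 70 mm high, beside the toy. Origin under its middle.
Mind the look-alikes: they are no part of the job. Leave any pink or turquoise look-alike of the part that bears wide_mid alone.

How it is judged:
By the outcome, as a careful person would: the job done as asked, in the order asked, and still so for the second after the job is handed in, with the robot touching nothing.
It also fails if it takes over 69 s, if anything falls off the work surface, if the arm or the gripper's body presses on something with over 40 N, if the wrist force passes 120 N, or if a joint passes its speed limit or range.

## Working session

There is one attempt and no reset: what is moved stays moved. The work goes in short steps, Python scripts to look and compute and a shell command to move; the robot and the scene stay as the last step left them, time stands still between calls to the robot, and variables do not carry over. Pictures are saved under pics/ and viewed, and the job is handed in when it is done.

```bash
ls; mkdir -p pics; python3 - <<'E'
from station import manip, snapshot
import cv2
print(manip.sense())
for n in("scene","top"):
    s=snapshot(n); cv2.imwrite(f"pics/{n}0.png",s["image"]); print(n,s["vertical_fov"],s["cx"],s["cy"],s["distortion"],s["extrinsics"])
E
```

```text
pics
{'t': 0.0, 'q': array([ 1.13848272e+00,  5.28412899e-01,  1.43390969e+00,  1.34616399e-05,
        1.18137705e+00, -1.78531918e-01]), 'qd': array([-2.06382553e-03,  1.17157025e-03,  3.69004792e-04,  1.43676037e-04,
       -8.27584516e-05,  9.18389490e-04]), 'tau': array([-1.73715271e-04, -4.42350626e+01, -1.78024489e+01, -3.23757204e-04,
        8.39934626e-03,  4.24811333e-06]), 'tcp_pos': array([0.15660109, 0.60432893, 0.23036398]), 'tool_rot': array([ 0.0887774 ,  0.70164933, -0.09019567,  0.70119294]), 'force': array([-0.11785164,  0.05140875,  0.01002458]), 'ft_torque': array([ 0.01069034, -0.03144769, -0.03809804]), 'finger_gap': 1.0029276701494554}
scene 54.3813796465042 255.90645464650916 188.99831294425778 [-0.0062825  0.         0.         0.         0.       ] [[-0.47079734  0.88212197 -0.01451527  0.26390659]
 [-0.69418324 -0.36023836  0.62316768  0.31850837]
 [ 0.54448094  0.30346194  0.78195355 -1.24928066]
 [ 0.          0.          0.          1.        ]]
top 57.816405047190756 263.12648565528934 196.04170423110457 [-0.04581863  0.          0.          0.          0.        ] [[ 0.01772842 -0.99961675 -0.02126156 -0.00585942]
 [ 0.9853775   0.01386385  0.16982041 -0.51663025]
 [-0.16946056 -0.02396131  0.98524564 -0.94279227]
 [ 0.          0.          0.          1.        ]]
```

View pics/scene0.png

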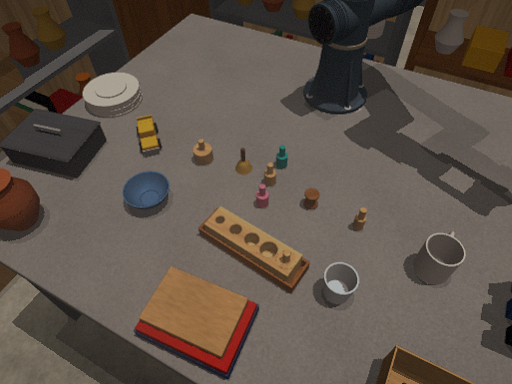

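View pics/top0.png

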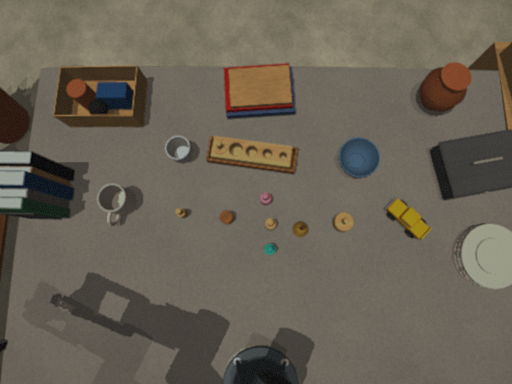

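```bash
cat > h.py <<'E'
from station import manip, snapshot
import cv2, numpy as np
def K(s):
    f=192/np.tan(np.radians(s["vertical_fov"])/2)
    return np.array([[f,0,s["cx"]],[0,f,s["cy"]],[0,0,1.]])
def ray(s,uv):
    p=cv2.undistortPoints(np.array(uv,float).reshape(-1,1,2),K(s),np.array(s["distortion"])).reshape(-1,2)
    d=np.c_[p[:,0],-p[:,1],-np.ones(len(p))]
    E=np.array(s["extrinsics"]);R=E[:3,:3];c=-R.T@E[:3,3]
    return c,d@R
def plane(s,uv,z):
    c,d=ray(s,uv); return c+d*((z-c[2])/d[:,2])[:,None]
def proj(s,P):
    E=np.array(s["extrinsics"]);p=np.atleast_2d(P)@E[:3,:3].T+E[:3,3]
    return cv2.projectPoints((p*[1,-1,-1]).reshape(-1,1,3),np.zeros(3),np.zeros(3),K(s),np.array(s["distortion"]))[0].reshape(-1,2)
def cloud(s):
    v,u=np.mgrid[0:384,0:512]
    c,d=ray(s,np.c_[u.ravel(),v.ravel()]); r=s["range_z"].ravel()
    P=c+d*r[:,None]; P[r==0]=np.nan
    return P.reshape(384,512,3)
def crop(s,x0,y0,w,h,k,name):
    cv2.imwrite("pics/"+name,cv2.resize(s["image"][y0:y0+h,x0:x0+w],None,fx=k,fy=k,interpolation=cv2.INTER_CUBIC))
E
python3 - <<'E'
from h import *
import pickle
S={n:snapshot(n) for n in("scene","top")}
pickle.dump(S,open("s0.pkl","wb"))
crop(S["top"],160,125,160,130,5,"topc.png")
crop(S["scene"],190,130,190,160,4,"scenec.png")
for n in S:
    P=cloud(S[n]); 
    for uv in ([(270,224),(181,212),(266,199),(250,145),(300,300)] if n=="top" else [(269,170),(361,215),(262,190),(230,235),(200,330)]):
        print(n,uv,P[uv[1],uv[0]].round(4), S[n]["image"][uv[1],uv[0]])
E
```

```text
scene (269, 170) [ 0.4484 -0.0205  0.0555] [46 65 86]
scene (361, 215) [0.4758 0.2346 0.0568] [40 59 76]
scene (262, 190) [ 0.5209 -0.0031  0.0634] [54 50 87]
scene (230, 235) [ 0.6639 -0.0106  0.0548] [ 78 122 165]
scene (200, 330) [0.8768 0.0508 0.0694] [ 67 109 148]
top (270, 224) [ 0.435  -0.0184  0.072 ] [ 73 119 142]
top (181, 212) [0.4658 0.2312 0.0574] [32 50 65]
top (266, 199) [ 0.5051 -0.0062  0.0633] [70 61 98]
top (250, 145) [0.6642 0.0427 0.0532] [ 66 103 132]
top (300, 300) [ 0.2271 -0.1064 -0.0029] [ 92 105 110]
```

View pics/topc.png

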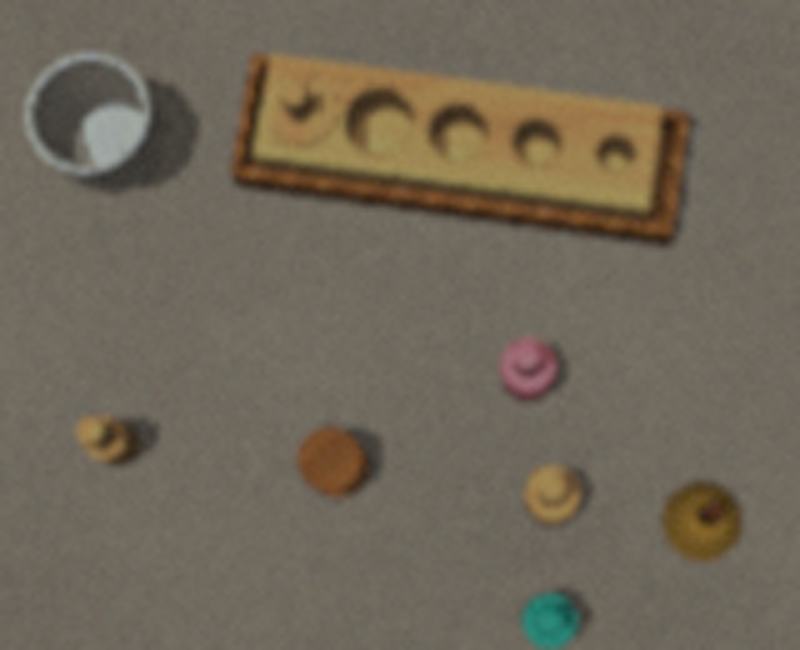

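View pics/scenec.png

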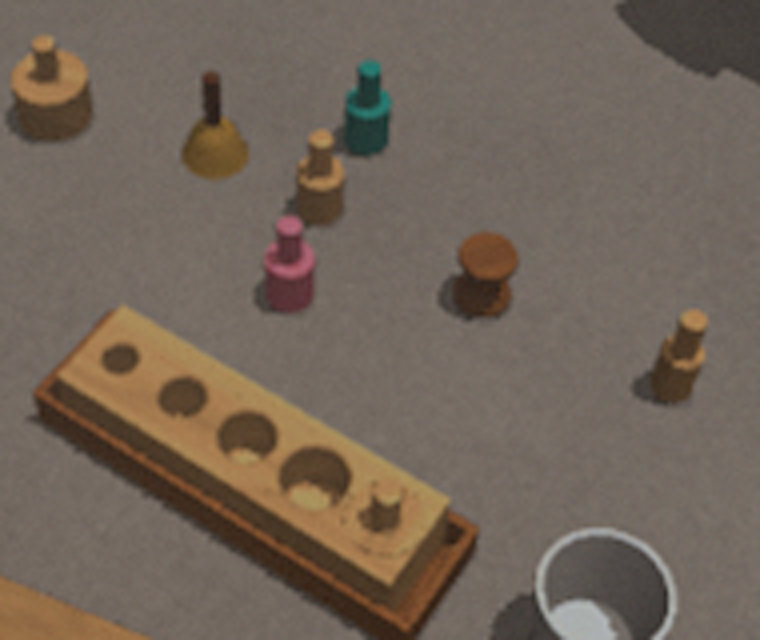

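```bash
python3 - <<'E'
from h import *
import pickle
S=pickle.load(open("s0.pkl","rb"))
for n in S:
    s=S[n];P=cloud(s);z=P[...,2]
    m=(abs(z-.0535)<.005)&(P[...,0]>.58)&(P[...,0]<.74)&(P[...,1]>-.12)&(P[...,1]<.2)
    m=m.astype(np.uint8)
    nl,l,st,_=cv2.connectedComponentsWithStats(m)
    k=1+np.argmax(st[1:,4]); m=(l==k).astype(np.uint8)
    print(n,st[k], 'z med',np.nanmedian(z[m>0]),'std',np.nanstd(z[m>0]))
    cs,hi=cv2.findContours(m,cv2.RETR_CCOMP,cv2.CHAIN_APPROX_NONE)
    o=max(cs,key=cv2.contourArea)
    XY=plane(s,o.reshape(-1,2),.054)[:,:2]
    r=cv2.minAreaRect(XY.astype(np.float32)*1000); print(' rect',r)
    for c,h in zip(cs,hi[0]):
        if h[3]>=0 and cv2.contourArea(c)>15:
            (q),rad=cv2.minEnclosingCircle((plane(s,c.reshape(-1,2),.054)[:,:2]*1000).astype(np.float32))
            e=cv2.fitEllipse((plane(s,c.reshape(-1,2),.054)[:,:2]*1000).astype(np.float32)) 
            print('  hole',np.round(q,1),round(2*rad,1),np.round(e[0],1),np.round(e[1],1))
    im=s["image"].copy(); im[m>0,1]=255
    x,y,w,h,_=st[k]; cv2.imwrite(f"pics/m_{n}.png",cv2.resize(im[y-15:y+h+15,x-15:x+w+15],None,fx=6 if n=="top" else 5,fy=6 if n=="top" else 5,interpolation=cv2.INTER_NEAREST))
E
```

```text
scene [ 204  206   98   71 1999] z med 0.05418509896005508 std 0.0016320056729231054
 rect ((650.044677734375, 35.625083923339844), (231.9005889892578, 65.56339263916016), 82.6237564086914)
  hole [651.  122.4] 35.2 [651.2 122.9] [19.5 35.2]
  hole [655.8  80.8] 45.1 [656.   81.6] [40.  40.2]
  hole [650.5  36.7] 37.1 [650.2  36.1] [33.4 35. ]
  hole [644.2  -9.9] 30.5 [644.3  -9.3] [27.3 28.4]
  hole [638.2 -55.6] 23.9 [638.3 -54.9] [21.1 22.3]
top [ 211  136   82   32 1296] z med 0.05285047931119263 std 0.0018221259114975343
 rect ((644.9044189453125, 38.58538055419922), (229.94300842285156, 64.08460235595703), 82.56039428710938)
  hole [634.  -54.2] 27.5 [633.8 -52.9] [23.  24.9]
  hole [639.6  -7.6] 31.9 [639.3  -7.4] [29.1 29.9]
  hole [645.   38.1] 38.2 [645.1  38.1] [35.  35.9]
  hole [650.1  84.2] 45.6 [650.5  83.4] [40.7 42. ]
  hole [664.7 131.2] 28.8 [663.8 132.5] [20.4 28.8]
```

```bash
python3 - <<'E'
from h import *
import pickle
S=pickle.load(open("s0.pkl","rb"))
for n in S:
    s=S[n];P=cloud(s);z=P[...,2]
    for nm,c in dict(wide=(.435,-.018),narrow=(.467,.233),odd=(.43,-.23),pink=(.505,-.006),teal=(.37,-.02)).items():
        near=(np.hypot(P[...,0]-c[0],P[...,1]-c[1])<.045)
        t=near&(abs(z-.072)<.006)
        v,u=np.nonzero(t)
        b=near&(z>.012); 
        m=b.astype(np.uint8)
        v2,u2=np.nonzero(b)
        print(n,nm,len(u),'top',plane(s,[(u.mean(),v.mean())],.072)[0].round(4) if len(u) else None,'px',u.mean().round(1),v.mean().round(1),
          'shoulder', (lambda k:(k.sum(),P[k][:,:2].mean(0).round(4)))(near&(abs(z-.040)<.005)))
from scipy.spatial.transform import Rotation as R
print(R.from_quat(manip.sense()["tool_rot"]).as_matrix().round(3))
E
```

```text
scene wide 31 top [ 0.4439 -0.0215  0.072 ] px 269.5 164.4 shoulder (np.int64(73), array([ 0.4469, -0.0199]))
scene narrow 38 top [0.4715 0.234  0.072 ] px 362.7 209.8 shoulder (np.int64(56), array([0.4746, 0.2339]))
scene odd 23 top [ 0.4549 -0.2268  0.072 ] px 200.1 141.3 shoulder (np.int64(156), array([ 0.4535, -0.2256]))
scene pink 31 top [ 0.517 -0.006  0.072] px 261.7 186.3 shoulder (np.int64(74), array([ 0.5196, -0.0055]))
scene teal 27 top [ 0.3763 -0.0197  0.072 ] px 281.6 147.9 shoulder (np.int64(61), array([ 0.3774, -0.0198]))
top wide 28 top [ 0.4386 -0.0192  0.072 ] px 270.3 222.7 shoulder (np.int64(65), array([ 0.4373, -0.0187]))
top narrow 21 top [0.4677 0.2372 0.072 ] px 177.5 210.6 shoulder (np.int64(30), array([0.4658, 0.2336]))
top odd 29 top [ 0.4497 -0.2237  0.072 ] px 345.6 219.7 shoulder (np.int64(236), array([ 0.4481, -0.2233]))
top pink 25 top [ 0.5117 -0.0043  0.072 ] px 265.3 196.1 shoulder (np.int64(60), array([ 0.5099, -0.0036]))
top teal 25 top [ 0.3701 -0.0188  0.072 ] px 269.8 248.1 shoulder (np.int64(71), array([ 0.3692, -0.0191]))
[[-0.001  0.251  0.968]
 [-0.001  0.968 -0.251]
 [-1.    -0.001 -0.   ]]
```

```bash
cat >> h.py <<'E'
from scipy.spatial.transform import Rotation as Rot
def go(x,y,z,head=-7.4):
    s=manip.sense();R=Rot.from_quat(s["tool_rot"]).as_matrix()
    d=R.T@(np.array([x,y,z])-s["tcp_pos"])
    h=np.degrees(np.arctan2(R[1,1],R[0,1]))
    print("t %.2f"%s["t"],"tcp",s["tcp_pos"].round(4),"F",s["force"].round(2),"gap",round(s["finger_gap"],3),"tilt",R[2].round(4))
    print("shift mm",(d*1000).round(2),"turn rad %.4f"%np.radians(h-head),"q6",s["q"][5].round(2))
E
python3 -m crank '[[0.045,0,0,0,0.1447],[0.045,0,0,0,0.1447],[0.045,0,0,0,0.1447],[0.045,0,0,0,0.1447],[0.045,0,0,0,0.1447]]' 40
python3 -m crank '[[0.045,0,0,0,0.1447],[0.045,0,0,0,0.1447],[0.045,0,0,0,0.1447],[0.045,0,0,0,0.1447],[0.045,0,0,0,0.1447]]'
python3 -c "
from h import *
go(.4696,.2356,.16)"
```

```text
t: 0.7
tcp_pos: [0.1568, 0.6048, 0.231]
tool_rot: [0.334, 0.623, -0.334, 0.623]
force: [-0.2, 0.4, -0.7]
finger_gap: 0.528
t: 1.2
tcp_pos: [0.1568, 0.6048, 0.231]
tool_rot: [-0.533, -0.465, 0.533, -0.465]
force: [-0.1, -0.6, -1.3]
finger_gap: 0.524
t 1.20 tcp [0.1568 0.6048 0.231 ] F [-0.13 -0.65 -1.27] gap 0.524 tilt [-1.e+00 -2.e-04  6.e-04]
shift mm [ 71.16 359.97 323.33] turn rad -0.0068 q6 1.27
```

```bash

python3 -m crank '[[0.045,0.0,0.040,0.036,-0.0068],[0.045,0,0.04,0.036,0],[0.045,0,0.04,0.036,0],[0.045,0.0,0.04,0.036,0],[0.045,0.01,0.04,0.036,0]]'>/dev/null
python3 -m crank '[[0.045,0.02,0.04,0.036,0],[0.045,0.02,0.04,0.036,0],[0.045,0.02,0.04,0.036,0],[0.045,0,0.04,0.0353,0],[0.045,0,0,0,0]]'
python3 -m crank '[[0.045,0,0,0,0]]' >/dev/null
python3 -c "
from h import *
import pickle
go(.4696,.2356,.044)
S={n:snapshot(n) for n in('scene','top')}
pickle.dump(S,open('s1.pkl','wb'))
crop(S['top'],140,160,80,80,7,'t1.png')
crop(S['scene'],310,120,100,120,5,'c1.png')
for n in S: print(n,proj(S[n],[manip.sense()['tcp_pos'],[.4696,.2356,.072]]).round(1))
"
```

```text
t: 2.2
tcp_pos: [0.4501, 0.2689, 0.1695]
tool_rot: [0.532, 0.466, -0.531, 0.467]
force: [0.8, 0.6, 0.1]
finger_gap: 0.524
t 2.30 tcp [0.4459 0.272  0.1697] F [ 0.01 -0.53  0.28] gap 0.525 tilt [-1.e+00 -8.e-04 -1.e-04]
shift mm [125.66  28.21  33.09] turn rad 0.0025 q6 0.46
scene [[394.4 180.8]
 [363.6 209.5]]
top [[152.2 214.7]
 [178.2 210. ]]
```

View pics/t1.png

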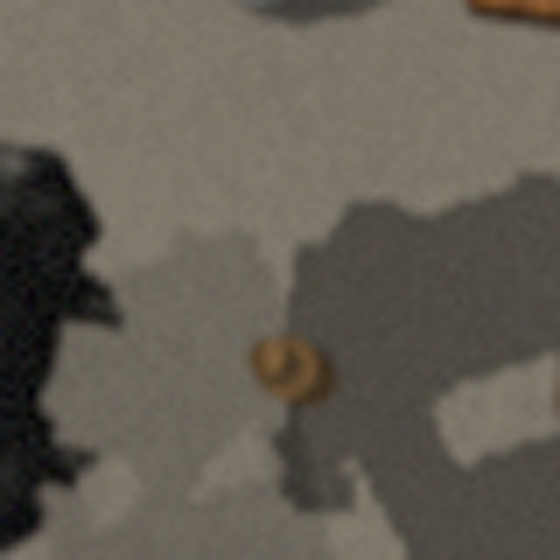

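View pics/c1.png

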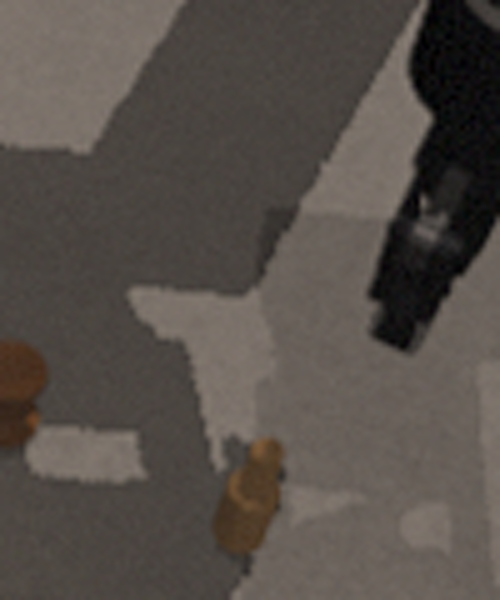

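```bash

python3 -m crank '[[0.045,0.02,0.0282,0.0331,0.0025],[0.045,0.03,0,0,0],[0.045,0.03,0,0,0],[0.045,0,0,0,0],[0.045,0,0,0,0]]'
python3 -c "
from h import *
go(.4696,.2356,.044)"
```

```text
t: 2.9
tcp_pos: [0.4681, 0.2379, 0.0901]
tool_rot: [-0.529, -0.468, 0.53, -0.468]
force: [0.6, -0.4, 1.1]
finger_gap: 0.531
t 2.90 tcp [0.4681 0.2379 0.0901] F [ 0.61 -0.36  1.11] gap 0.531 tilt [-1.0e+00 -1.1e-03  4.0e-04]
shift mm [46.1   1.82  2.03] turn rad 0.0059 q6 0.38
```

```bash

python3 -m crank '[[0.045,0,0.0018,0.002,0.0059],[0.045,0,0,0,0]]'
python3 -c "
from h import *
go(.4696,.2356,.044)
S={n:snapshot(n) for n in('scene','top')}
crop(S['top'],140,160,80,80,7,'t2.png')
crop(S['scene'],310,150,100,100,5,'c2.png')
"
```

```text
t: 3.1
tcp_pos: [0.4717, 0.2351, 0.0915]
tool_rot: [0.533, 0.466, -0.53, 0.467]
force: [-0.9, -0.6, 1.0]
finger_gap: 0.524
t 3.10 tcp [0.4717 0.2351 0.0915] F [-0.9  -0.57  1.02] gap 0.524 tilt [-1.      0.0033 -0.0012]
shift mm [47.53 -2.34 -0.15] turn rad -0.0016 q6 0.38
```

View pics/c2.png

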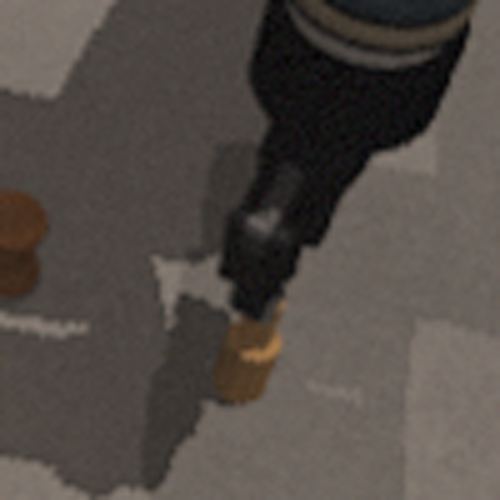

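View pics/t2.png

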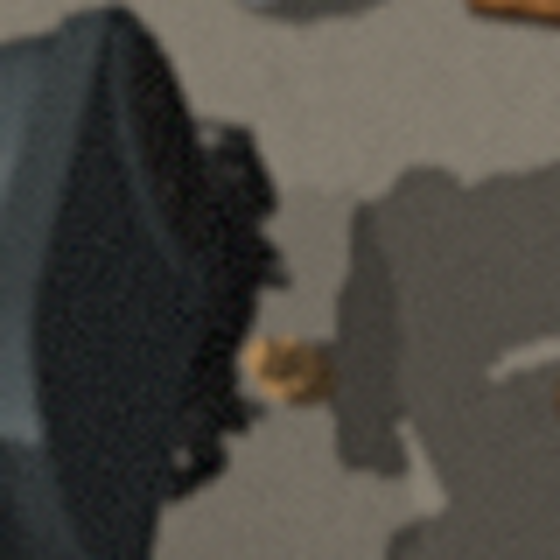

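```bash

for i in 1 2 3; do python3 -m crank '[[0.045,0.015,-0.0003,0,0]]' | head -2 | tail -1; done
for i in 1 2 3; do python3 -m crank '[[0.045,0.0,0,0,0]]' ; done
python3 -c "
from h import *
go(.4696,.2356,.044)
go(.4696,.2356,.044)"
```

```text
tcp_pos: [0.4724, 0.2351, 0.0771]
tcp_pos: [0.4711, 0.2348, 0.0609]
tcp_pos: [0.4704, 0.2347, 0.0454]
t: 3.6
tcp_pos: [0.4689, 0.2343, 0.0441]
tool_rot: [-0.531, -0.466, 0.533, -0.466]
force: [-0.4, 0.5, -0.6]
finger_gap: 0.531
t: 3.7
tcp_pos: [0.47, 0.2346, 0.0453]
tool_rot: [0.532, 0.466, -0.532, 0.466]
force: [0.1, 0.3, 0.7]
finger_gap: 0.526
t: 3.8
tcp_pos: [0.4705, 0.2347, 0.0458]
tool_rot: [0.532, 0.466, -0.531, 0.466]
force: [0.4, 0.1, -0.1]
finger_gap: 0.532
t 3.80 tcp [0.4705 0.2347 0.0458] F [ 0.36  0.12 -0.09] gap 0.532 tilt [-1.0e+00  1.6e-03 -7.0e-04]
shift mm [ 1.82 -0.99 -0.77] turn rad -0.0025 q6 0.38
t 3.80 tcp [0.4705 0.2347 0.0458] F [ 0.36  0.12 -0.09] gap 0.532 tilt [-1.0e+00  1.6e-03 -7.0e-04]
shift mm [ 1.82 -0.99 -0.77] turn rad -0.0025 q6 0.38
```

```bash

python3 -m crank '[[0.03,0.001,0,0,0],[0.02,0,0,0,0],[0.012,0,0,0,0],[0.01,0,0,0,0],[0.01,0,0,0,0]]' 40
python3 -m crank '[[0.01,0,0,0,0],[0.01,0,0,0,0],[0.01,-0.01,0,0,0],[0.01,-0.02,0,0,0],[0.01,-0.03,0,0,0]]'
python3 -m crank '[[0.01,-0.02,0,0,0],[0.01,-0.02,0,0,0],[0.01,0,0,0,0]]'
python3 -c "
from h import *
go(.6418,-.0084,.16)
S={n:snapshot(n) for n in('scene','top')}
crop(S['top'],140,160,80,80,7,'t3.png')
crop(S['scene'],310,130,100,100,5,'c3.png')
"
```

```text
t: 4.3
tcp_pos: [0.4701, 0.2346, 0.0444]
tool_rot: [0.532, 0.466, -0.532, 0.466]
force: [0.0, -0.3, 5.8]
finger_gap: 0.173
t: 4.8
tcp_pos: [0.4684, 0.2341, 0.1035]
tool_rot: [-0.53, -0.467, 0.533, -0.465]
force: [-0.4, -0.5, -0.6]
finger_gap: 0.17
t: 5.1
tcp_pos: [0.4715, 0.2351, 0.1466]
tool_rot: [0.534, 0.465, -0.53, 0.467]
force: [0.1, 0.5, -0.9]
finger_gap: 0.177
t 5.10 tcp [0.4715 0.2351 0.1466] F [ 0.14  0.48 -0.92] gap 0.177 tilt [-1.      0.0055 -0.0022]
shift mm [-12.81 200.83 219.  ] turn rad -0.0023 q6 0.38
```

View pics/c3.png

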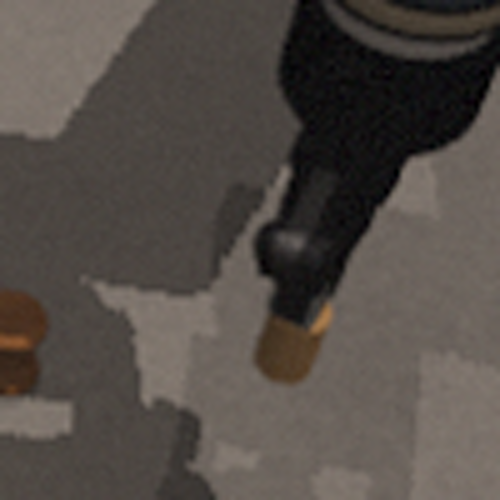

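View pics/t3.png

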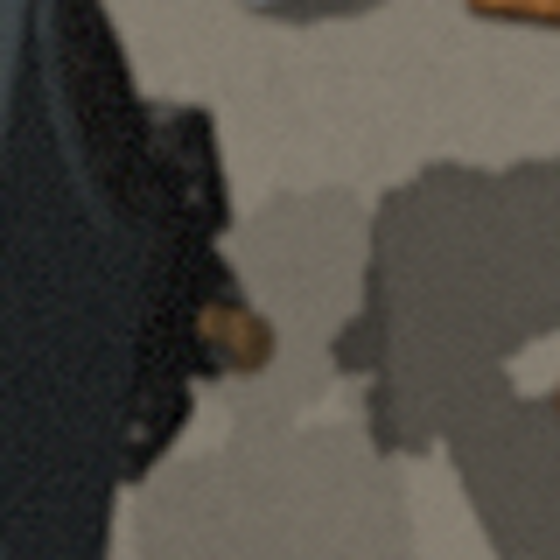

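```bash

python3 -m crank '[[0.01,0,0.025,0.0274,0],[0.01,0,0.025,0.0274,0],[0.01,0,0.025,0.0274,0],[0.01,0,0.025,0.0274,0],[0.01,0,0.025,0.0274,0]]'
python3 -m crank '[[0.01,0,0.025,0.0274,0],[0.01,0,0.025,0.0274,0],[0.01,0,0.025,0.0274,0],[0.01,0,0,0,0],[0.01,0,0,0,0]]'
python3 -c "
from h import *
go(.6418,-.0084,.12)
"
```

```text
t: 5.7
tcp_pos: [0.5753, 0.081, 0.1422]
tool_rot: [-0.531, -0.467, 0.533, -0.465]
force: [-0.1, -0.2, -0.0]
finger_gap: 0.173
t: 6.2
tcp_pos: [0.6383, -0.0097, 0.142]
tool_rot: [-0.532, -0.467, 0.533, -0.464]
force: [-0.4, 0.6, -0.5]
finger_gap: 0.174
t 6.20 tcp [ 0.6383 -0.0097  0.142 ] F [-0.4   0.62 -0.52] gap 0.174 tilt [-1.0e+00 -3.7e-03 -5.0e-04]
shift mm [21.94  3.34 -1.72] turn rad -0.0044 q6 -0.06
```

```bash

python3 -m crank '[[0.01,0.016,0.002,-0.001,-0.003],[0.01,0.016,0.001,0,0],[0.01,0,0,0,0],[0.01,0,0,0,0]]'
python3 -c "
from h import *
import pickle
go(.6418,-.0084,.12)
S={n:snapshot(n) for n in('scene','top')}
pickle.dump(S,open('s2.pkl','wb'))
crop(S['top'],190,90,130,100,6,'t4.png')
crop(S['scene'],180,150,150,140,5,'c4.png')
"
```

```text
t: 6.6
tcp_pos: [0.6413, -0.0074, 0.1105]
tool_rot: [-0.53, -0.468, 0.531, -0.466]
force: [-0.5, 0.1, -0.8]
finger_gap: 0.172
t 6.60 tcp [ 0.6413 -0.0074  0.1105] F [-0.54  0.09 -0.8 ] gap 0.172 tilt [-1.e+00 -3.e-03 -2.e-04]
shift mm [-9.49  0.64  0.91] turn rad 0.0017 q6 -0.06
```

View pics/c4.png

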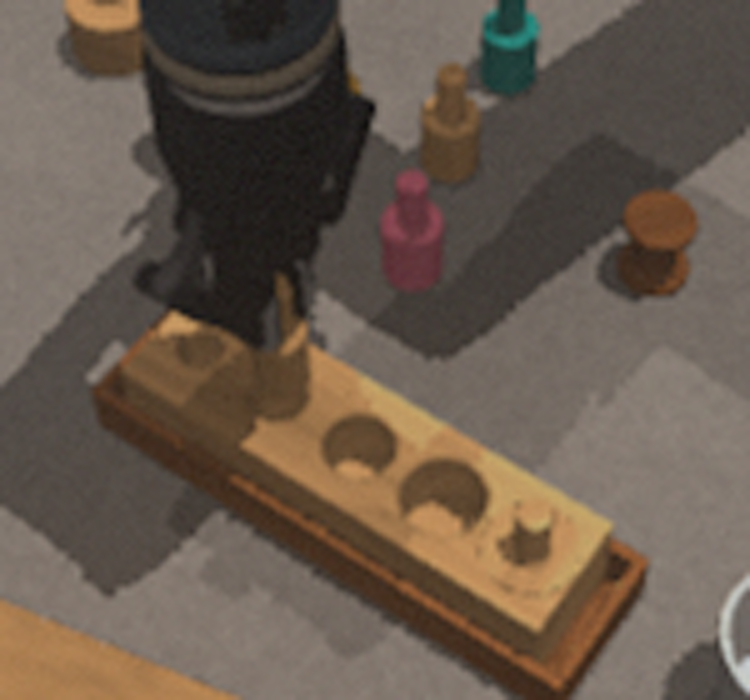

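View pics/t4.png

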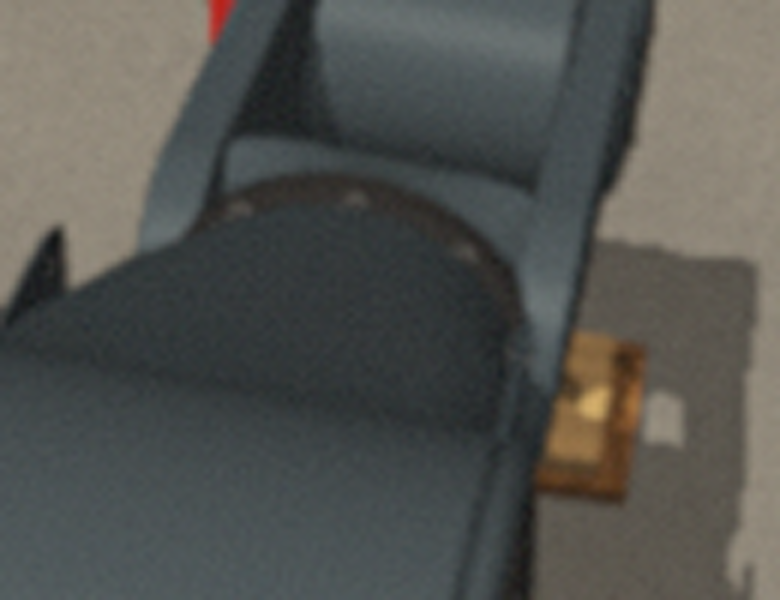

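```bash
python3 - <<'E'
from h import *
import pickle
from scipy.optimize import least_squares
def fit(s,c,z0,z1,r):
    P=cloud(s);k=(np.hypot(P[...,0]-c[0],P[...,1]-c[1])<.03)&(P[...,2]>z0)&(P[...,2]<z1)
    im=s["image"].astype(int); k&=(im[...,2]-im[...,0]>18)
    Q=P[k]
    f=least_squares(lambda p:np.hypot(Q[:,0]-p[0],Q[:,1]-p[1])-r,c,loss='soft_l1',f_scale=.001)
    print(len(Q),f.x.round(4),np.std(f.fun).round(4), Q.mean(0).round(4))
S=pickle.load(open("s0.pkl","rb"));fit(S["scene"],(.4715,.234),.008,.036,.013)
S=pickle.load(open("s0.pkl","rb"));fit(S["scene"],(.4439,-.0215),.008,.036,.016)
S=pickle.load(open("s2.pkl","rb"))
s=S["scene"];fit(s,(.6443,-.0093),.072,.102,.013);fit(s,(.6443,-.0093),.07,.1,.013)
print(proj(s,[[.6413,-.0074,.066],[.6443,-.0093,.054]]).round(1))
E
```

```text
70 [0.4685 0.2336] 0.0007 [0.479  0.2345 0.0224]
79 [ 0.441  -0.0231] 0.001 [ 0.4525 -0.0171  0.0224]
85 [ 0.6403 -0.0085] 0.0006 [ 0.6489 -0.0027  0.0875]
83 [ 0.6402 -0.0084] 0.0006 [ 0.6489 -0.0025  0.085 ]
[[235.9 225.4]
 [234.8 228.9]]
```

```bash

python3 -m crank '[[0.01,0.005,0.0005,0.001,0],[0.01,0.004,0,0,0],[0.01,0,0,0,0]]'
for i in 1 2 3 4; do python3 -m crank '[[0.01,0.001,0,0,0]]' | egrep 'tcp|force'; done
```

```text
t: 7.0
tcp_pos: [0.6423, -0.0095, 0.1024]
tool_rot: [-0.531, -0.467, 0.531, -0.467]
force: [0.4, 0.0, -0.4]
finger_gap: 0.172
tcp_pos: [0.6428, -0.0095, 0.102]
force: [0.5, -0.2, -0.5]
tcp_pos: [0.6429, -0.0096, 0.101]
force: [-1.6, -0.2, -0.7]
tcp_pos: [0.6429, -0.0095, 0.1]
force: [-0.5, 0.1, 0.3]
tcp_pos: [0.6428, -0.0095, 0.0989]
force: [0.1, -0.2, -0.6]
```

```bash

for i in 1 2 3 4; do python3 -m crank '[[0.01,0.001,0,0,0]]' | egrep 'tcp|force'; done
```

```text
tcp_pos: [0.6428, -0.0095, 0.0979]
force: [0.2, 0.5, -0.8]
tcp_pos: [0.6428, -0.0094, 0.0968]
force: [0.0, -0.5, -0.4]
tcp_pos: [0.6428, -0.0095, 0.0958]
force: [0.4, -0.1, -0.1]
tcp_pos: [0.6428, -0.0095, 0.0948]
force: [0.3, -0.0, -0.9]
```

```bash

for i in 1 2 3 4 5; do python3 -m crank '[[0.01,0.001,0,0,0]]' | egrep 'tcp|force'; done
```

```text
tcp_pos: [0.6428, -0.0095, 0.0939]
force: [-0.8, 0.4, -0.5]
tcp_pos: [0.6428, -0.0095, 0.0928]
force: [0.7, 1.1, 0.6]
tcp_pos: [0.6428, -0.0095, 0.0918]
force: [0.0, 0.2, -0.4]
tcp_pos: [0.6428, -0.0095, 0.0909]
force: [-0.2, -0.1, -0.9]
tcp_pos: [0.6428, -0.0095, 0.0898]
force: [-0.5, -0.3, -0.1]
```

```bash

for i in 1 2 3 4 5 6 7 8; do python3 -m crank '[[0.01,0.0015,0,0,0]]' | egrep 'tcp|force'; done
```

```text
tcp_pos: [0.6429, -0.0095, 0.0884]
force: [0.7, -0.3, -0.9]
tcp_pos: [0.6428, -0.0095, 0.0868]
force: [-0.3, -0.1, 0.1]
tcp_pos: [0.6428, -0.0095, 0.0853]
force: [0.4, 0.1, -0.7]
tcp_pos: [0.6428, -0.0095, 0.0838]
force: [0.3, -0.6, -0.4]
tcp_pos: [0.6428, -0.0095, 0.0823]
force: [-0.1, 0.1, -0.4]
tcp_pos: [0.6428, -0.0095, 0.0808]
force: [-0.2, -0.7, 0.1]
tcp_pos: [0.6428, -0.0095, 0.0793]
force: [-0.2, -0.2, 0.1]
tcp_pos: [0.6428, -0.0095, 0.0778]
force: [0.8, 0.4, -0.9]
```

```bash

for i in 1 2 3 4 5 6 7 8 9 10; do python3 -m crank '[[0.01,0.0015,0,0,0]]' | egrep 'tcp|force'|tr '\n' ' '; echo; done
for i in 1 2 ; do python3 -m crank '[[0.01,0.001,0,0,0]]' | egrep 'tcp|force'|tr '\n' ' ';echo; done
```

```text
tcp_pos: [0.6428, -0.0095, 0.0763] force: [-0.2, 0.2, 0.5] 
tcp_pos: [0.6428, -0.0095, 0.0748] force: [-0.6, -1.0, -0.3] 
tcp_pos: [0.6428, -0.0095, 0.0733] force: [-0.5, 0.5, -1.0] 
tcp_pos: [0.6428, -0.0095, 0.0718] force: [0.2, 0.2, -0.7] 
tcp_pos: [0.6428, -0.0095, 0.0703] force: [-1.0, -0.3, -0.5] 
tcp_pos: [0.6428, -0.0095, 0.0688] force: [-0.6, 0.5, -0.6] 
tcp_pos: [0.6428, -0.0095, 0.0673] force: [-0.2, -0.0, -0.8] 
tcp_pos: [0.6428, -0.0095, 0.0658] force: [0.4, 1.2, -0.3] 
tcp_pos: [0.6428, -0.0095, 0.0643] force: [0.2, 0.4, 0.2] 
tcp_pos: [0.6428, -0.0095, 0.0628] force: [-0.2, -0.3, 0.2] 
tcp_pos: [0.6427, -0.0095, 0.0618] force: [-0.8, -0.2, -0.4] 
tcp_pos: [0.6428, -0.0095, 0.0608] force: [-0.1, -0.2, -0.9]
```

```bash
python3 -c "
from h import *
S={n:snapshot(n) for n in('scene','top')}
crop(S['scene'],180,150,150,140,5,'c5.png')
"
```

```text
(no output)
```

View pics/c5.png

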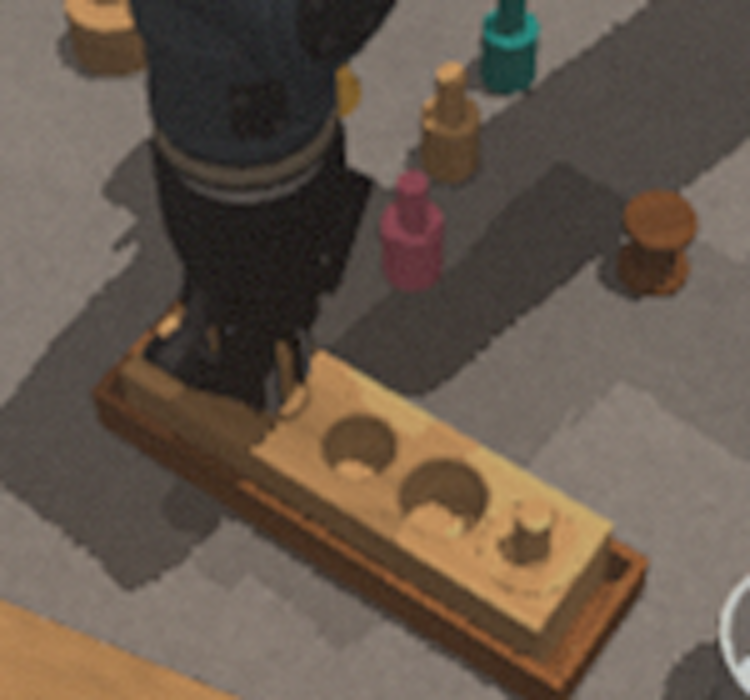

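```bash

for i in 1 2 3 4 5 6; do python3 -m crank '[[0.01,0.0005,0,0,0]]' | egrep 'tcp|force'|tr '\n' ' '; echo; done
```

```text
tcp_pos: [0.6429, -0.0095, 0.0605] force: [-0.1, -0.3, 0.8] 
tcp_pos: [0.6428, -0.0095, 0.06] force: [1.1, -0.4, -0.2] 
tcp_pos: [0.6428, -0.0095, 0.0594] force: [0.5, -0.2, -0.2] 
tcp_pos: [0.6428, -0.0095, 0.0589] force: [-0.7, -0.5, -0.4] 
tcp_pos: [0.6428, -0.0095, 0.0585] force: [-0.1, 0.2, 3.0] 
tcp_pos: [0.6429, -0.0095, 0.0584] force: [-0.9, 0.6, 6.2]
```

```bash

python3 -m crank '[[0.02,0,0,0,0],[0.03,0,0,0,0],[0.045,0,0,0,0],[0.045,0,0,0,0]]'
python3 -m crank '[[0.045,-0.02,0,0,0],[0.045,-0.03,0,0,0],[0.045,-0.03,0,0,0],[0.045,0,0,0,0]]'
python3 -c "
from h import *
go(.4413,-.0203,.14)"
```

```text
t: 11.4
tcp_pos: [0.6427, -0.0095, 0.0578]
tool_rot: [-0.531, -0.467, 0.531, -0.467]
force: [-0.9, -0.1, 0.5]
finger_gap: 0.527
t: 11.8
tcp_pos: [0.646, -0.01, 0.1425]
tool_rot: [0.533, 0.464, -0.529, 0.469]
force: [1.1, 0.3, -0.6]
finger_gap: 0.525
t 11.80 tcp [ 0.646  -0.01    0.1425] F [ 1.06  0.26 -0.61] gap 0.525 tilt [-1.0e+00  9.4e-03  5.0e-04]
shift mm [   0.57 -201.73   36.46] turn rad 0.0006 q6 -0.06
```

```bash

python3 -m crank '[[0.045,0,-0.0288,0.0052,0],[0.045,0,-0.0288,0.0052,0],[0.045,0,-0.0288,0.0052,0],[0.045,0,-0.0288,0.0052,0],[0.045,0,-0.0288,0.0052,0]]'
python3 -m crank '[[0.045,0,-0.0288,0.0052,0],[0.045,0,-0.0288,0.0052,0],[0.045,0,0,0,0],[0.045,0,0,0,0],[0.045,0,0,0,0]]'
python3 -c "
from h import *
import pickle
go(.4413,-.0203,.044)
S={n:snapshot(n) for n in('scene','top')}
pickle.dump(S,open('s3.pkl','wb'))
crop(S['top'],190,120,130,120,6,'t6.png')
crop(S['scene'],180,120,150,140,5,'c6.png')
"
```

```text
t: 12.3
tcp_pos: [0.4949, -0.0166, 0.1373]
tool_rot: [-0.531, -0.467, 0.531, -0.467]
force: [0.6, 0.1, -0.1]
finger_gap: 0.524
t: 12.8
tcp_pos: [0.4396, -0.0201, 0.1379]
tool_rot: [0.531, 0.466, -0.531, 0.467]
force: [0.2, -1.1, 0.1]
finger_gap: 0.529
t 12.80 tcp [ 0.4396 -0.0201  0.1379] F [ 0.15 -1.06  0.06] gap 0.529 tilt [-1.0e+00  1.9e-03  3.0e-04]
shift mm [ 9.391e+01  1.510e+00 -3.000e-02] turn rad 0.0005 q6 -0.17
```

View pics/c6.png

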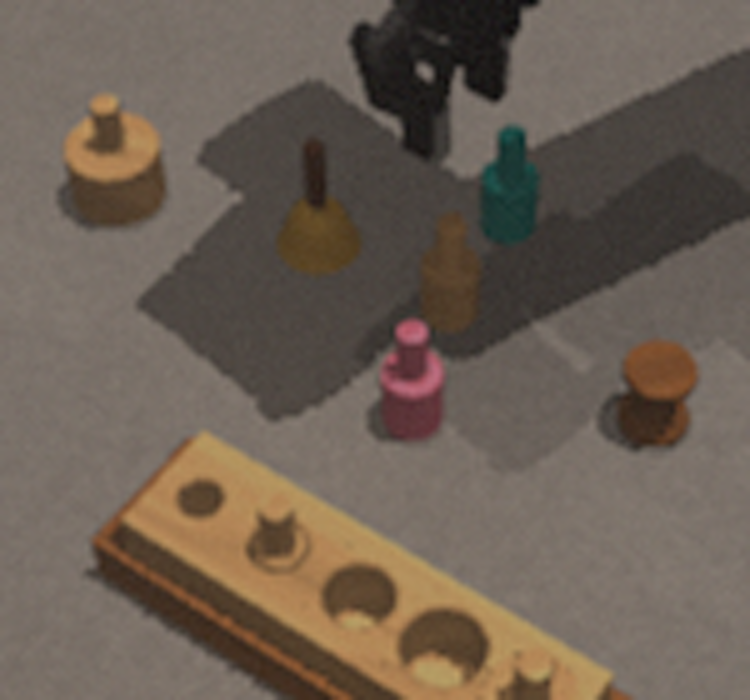

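View pics/t6.png

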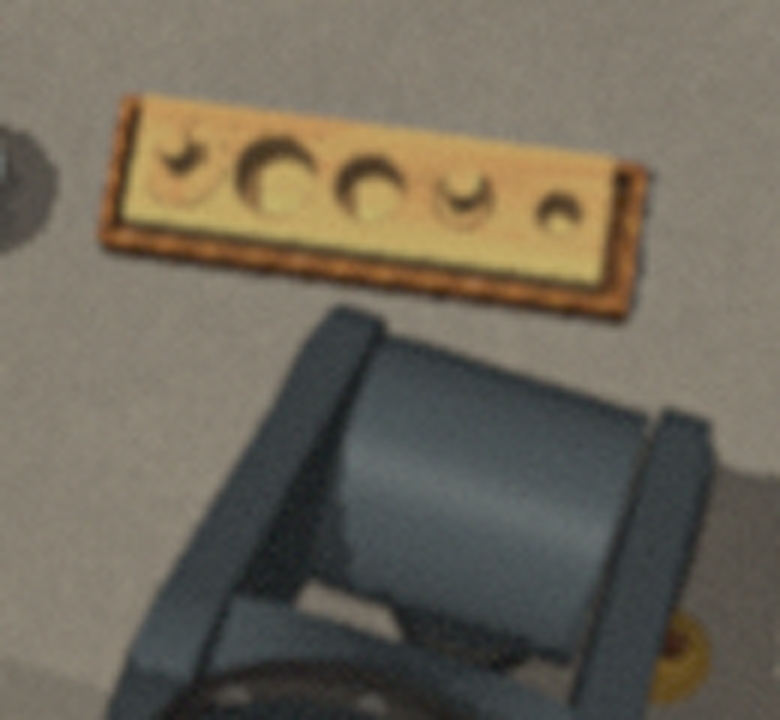

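```bash

python3 -m crank '[[0.045,0.025,0.0008,0,0],[0.045,0.027,0,0,0],[0.045,0,0,0,0],[0.045,0,0,0,0]]'
python3 -c "
from h import *
go(.4413,-.0203,.0445)
S={n:snapshot(n) for n in('scene',)}
crop(S['scene'],200,110,120,120,5,'c7.png')
"
```

```text
t: 13.3
tcp_pos: [0.4393, -0.0198, 0.0857]
tool_rot: [-0.531, -0.467, 0.531, -0.467]
force: [-0.8, -0.2, 0.0]
finger_gap: 0.527
t 13.30 tcp [ 0.4393 -0.0198  0.0857] F [-0.81 -0.22  0.01] gap 0.527 tilt [-1.e+00 -1.e-03 -2.e-04]
shift mm [41.22  2.14  0.27] turn rad 0.0008 q6 -0.17
```

View pics/c7.png

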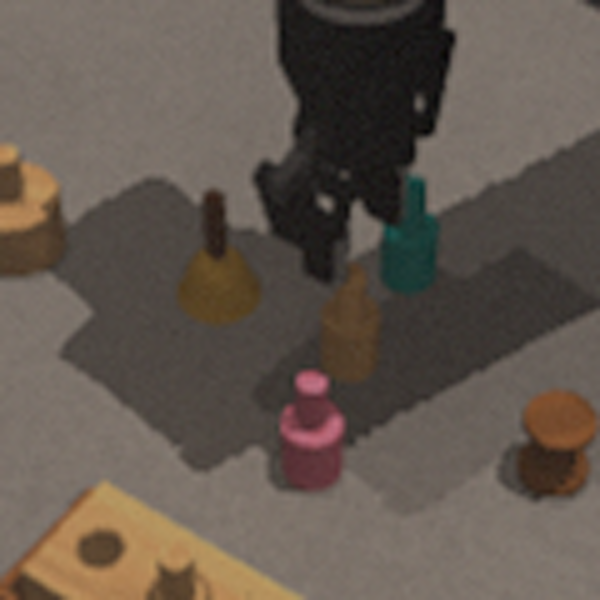

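```bash

python3 -m crank '[[0.045,0.015,0.0015,0,0],[0.045,0.015,0,0,0],[0.045,0.01,0,0,0],[0.045,0,0,0,0]]'
python3 -m crank '[[0.045,0,0,0,0]]'
python3 -c "
from h import *
go(.4413,-.0203,.0445)"
```

```text
t: 13.75
tcp_pos: [0.4405, -0.02, 0.0458]
tool_rot: [-0.531, -0.467, 0.531, -0.467]
force: [-0.6, 0.1, 0.3]
finger_gap: 0.523
t: 13.85
tcp_pos: [0.4408, -0.0201, 0.0464]
tool_rot: [0.531, 0.467, -0.531, 0.467]
force: [-0.7, 0.5, 0.4]
finger_gap: 0.525
t 13.85 tcp [ 0.4408 -0.0201  0.0464] F [-0.7   0.51  0.43] gap 0.525 tilt [-1.e+00  8.e-04  1.e-04]
shift mm [1.92 0.52 0.17] turn rad 0.0007 q6 -0.17
```

```bash

python3 -m crank '[[0.03,0.001,0.0005,0,0],[0.02,0,0,0,0],[0.012,0,0,0,0],[0.01,0,0,0,0],[0.01,0,0,0,0]]' 40
python3 -m crank '[[0.01,0,0,0,0],[0.01,0,0,0,0]]'
python3 -m crank '[[0.01,-0.01,0,0,0],[0.01,-0.02,0,0,0],[0.01,-0.03,0,0,0],[0.01,-0.03,0,0,0],[0.01,0,0,0,0]]'
python3 -c "
from h import *
go(.6487,.036,.14)
S={n:snapshot(n) for n in('scene',)}
crop(S['scene'],200,110,120,120,5,'c8.png')
"
```

```text
t: 14.35
tcp_pos: [0.4413, -0.0202, 0.0453]
tool_rot: [0.531, 0.466, -0.531, 0.467]
force: [0.4, 0.3, 4.9]
finger_gap: 0.174
t: 14.55
tcp_pos: [0.4413, -0.0202, 0.0453]
tool_rot: [0.531, 0.467, -0.531, 0.467]
force: [-0.3, -0.6, 5.3]
finger_gap: 0.173
t: 15.05
tcp_pos: [0.4429, -0.0205, 0.1382]
tool_rot: [0.532, 0.465, -0.53, 0.469]
force: [0.4, -0.2, -1.0]
finger_gap: 0.173
t 15.05 tcp [ 0.4429 -0.0205  0.1382] F [ 0.42 -0.23 -0.98] gap 0.173 tilt [-1.      0.0072  0.0012]
shift mm [ -0.52 196.85 -82.4 ] turn rad 0.0008 q6 -0.17
```

View pics/c8.png

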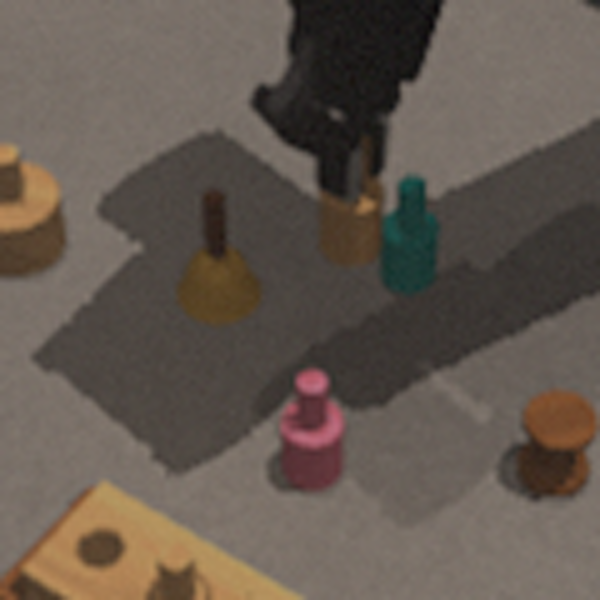

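```bash

python3 -m crank '[[0.01,-0.002,0.0246,-0.0103,0],[0.01,0,0.0246,-0.0103,0],[0.01,0,0.0246,-0.0103,0],[0.01,0,0.0246,-0.0103,0],[0.01,0,0.0246,-0.0103,0]]'
python3 -m crank '[[0.01,0,0.0246,-0.0103,0],[0.01,0,0.0246,-0.0103,0],[0.01,0,0.0246,-0.0103,0],[0.01,0,0,0,0],[0.01,0,0,0,0]]'
python3 -m crank '[[0.01,0,0,0,0],[0.01,0,0,0,0],[0.01,0,0,0,0]]'
python3 -c "
from h import *
go(.6487,.036,.11)
"
```

```text
t: 15.6
tcp_pos: [0.5693, 0.0157, 0.1353]
tool_rot: [-0.53, -0.468, 0.532, -0.466]
force: [-0.5, 0.5, 0.6]
finger_gap: 0.176
t: 16.1
tcp_pos: [0.6454, 0.0367, 0.1349]
tool_rot: [-0.53, -0.468, 0.532, -0.466]
force: [-0.0, 0.2, 1.0]
finger_gap: 0.171
t: 16.4
tcp_pos: [0.6458, 0.0362, 0.1368]
tool_rot: [-0.531, -0.467, 0.531, -0.466]
force: [-0.4, -0.7, 0.0]
finger_gap: 0.171
t 16.40 tcp [0.6458 0.0362 0.1368] F [-0.43 -0.65  0.02] gap 0.171 tilt [-1.e+00 -1.e-03  1.e-04]
shift mm [26.84  2.88 -0.18] turn rad 0.0002 q6 0.01
```

```bash

python3 -m crank '[[0.01,0.015,0.0028,-0.0006,0],[0.01,0.013,0,0,0],[0.01,0.005,0,0,0],[0.01,0,0,0,0],[0.01,0,0,0,0]]'
python3 -c "
from h import *
go(.6487,.0367,.1)
S={n:snapshot(n) for n in('scene',)}
crop(S['scene'],180,150,150,140,5,'c9.png')
"
```

```text
t: 16.9
tcp_pos: [0.6494, 0.0366, 0.1034]
tool_rot: [-0.531, -0.467, 0.531, -0.467]
force: [-0.4, -0.1, -0.3]
finger_gap: 0.173
t 16.90 tcp [0.6494 0.0366 0.1034] F [-0.39 -0.07 -0.34] gap 0.173 tilt [-1.e+00 -7.e-04  0.e+00]
shift mm [ 3.45 -0.74  0.04] turn rad 0.0005 q6 0.01
```

View pics/c9.png

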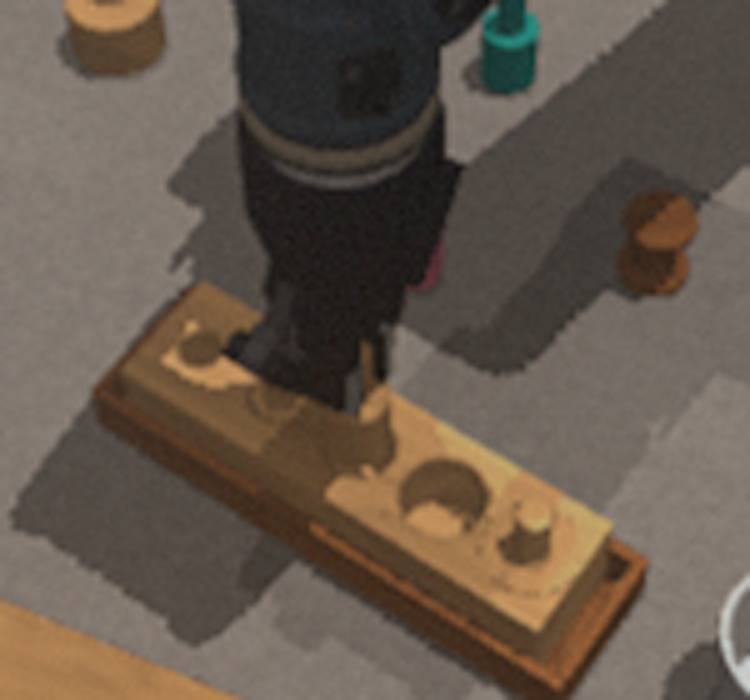

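Cylinder hangs over the 32 mm hole (crop 360,455); lowering by touch.

```bash
python3 -m crank '[[0.01,0.001,-0.0005,0,0],[0.01,0.001,0,0,0]]' | egrep 'tcp|force'|tr '\n' ' '; echo
for i in 1 2 3 4 5 6 7; do python3 -m crank '[[0.01,0.001,0,0,0]]' | egrep 'tcp|force'|tr '\n' ' '; echo; done
```

```text
tcp_pos: [0.6493, 0.0367, 0.1024] force: [0.1, 0.2, -0.0] 
tcp_pos: [0.6492, 0.0367, 0.1012] force: [0.5, -0.5, 0.0] 
tcp_pos: [0.6491, 0.0367, 0.1] force: [0.1, -0.2, -0.2] 
tcp_pos: [0.6491, 0.0367, 0.0989] force: [0.6, -0.3, 0.0] 
tcp_pos: [0.6491, 0.0367, 0.0979] force: [0.4, -0.1, -0.2] 
tcp_pos: [0.649, 0.0367, 0.0968] force: [0.3, -0.5, 0.4] 
tcp_pos: [0.649, 0.0367, 0.0958] force: [-0.1, -0.8, -0.8] 
tcp_pos: [0.6491, 0.0367, 0.0948] force: [0.5, 0.2, -0.3]
```

```bash

for i in 1 2 3 4 5; do python3 -m crank '[[0.01,0.001,0,0,0]]' | egrep 'tcp|force'|tr '\n' ' '; echo; done
```

```text
tcp_pos: [0.649, 0.0367, 0.0938] force: [-0.6, 0.7, 0.5] 
tcp_pos: [0.649, 0.0367, 0.0928] force: [0.4, -0.1, -0.5] 
tcp_pos: [0.6491, 0.0367, 0.0919] force: [0.1, 0.3, 0.6] 
tcp_pos: [0.649, 0.0367, 0.0908] force: [-1.2, -0.1, 0.9] 
tcp_pos: [0.649, 0.0367, 0.0898] force: [-0.2, -0.0, -0.5]
```

In the hole with no side force. Continue to the floor.

```bash

for i in 1 2 3 4 5 6 7 8 9; do python3 -m crank '[[0.01,0.0015,0,0,0],[0.01,0.0015,0,0,0]]' | egrep 'tcp|force'|tr '\n' ' '; echo; done
```

```text
tcp_pos: [0.6491, 0.0367, 0.0868] force: [-0.4, -0.1, 0.4] 
tcp_pos: [0.649, 0.0367, 0.0838] force: [0.3, -0.4, -0.1] 
tcp_pos: [0.6491, 0.0367, 0.0808] force: [-0.7, 0.4, 0.1] 
tcp_pos: [0.649, 0.0367, 0.0778] force: [-0.7, 0.1, -0.5] 
tcp_pos: [0.649, 0.0367, 0.0748] force: [0.4, 0.1, -0.0] 
tcp_pos: [0.6491, 0.0367, 0.0718] force: [-0.3, 0.2, 0.1] 
tcp_pos: [0.6491, 0.0367, 0.0688] force: [0.2, 0.2, -0.0] 
tcp_pos: [0.649, 0.0367, 0.0658] force: [-0.4, 0.7, 0.3] 
tcp_pos: [0.6491, 0.0367, 0.0628] force: [-0.2, -0.1, -0.9]
```

```bash

for i in 1 2 3 4 5 6 7 8; do python3 -m crank '[[0.01,0.0005,0,0,0]]' | egrep 'tcp|force'|tr '\n' ' '; echo; done
```

```text
tcp_pos: [0.649, 0.0367, 0.0622] force: [-1.0, -0.6, 0.8] 
tcp_pos: [0.649, 0.0367, 0.0618] force: [-0.9, 0.6, -0.2] 
tcp_pos: [0.6491, 0.0367, 0.0614] force: [-1.4, -0.8, -1.3] 
tcp_pos: [0.6491, 0.0367, 0.061] force: [-0.0, 0.9, -0.5] 
tcp_pos: [0.6491, 0.0367, 0.0604] force: [-0.8, 0.5, 0.4] 
tcp_pos: [0.6491, 0.0367, 0.0599] force: [0.1, 0.7, -0.0] 
tcp_pos: [0.6491, 0.0367, 0.0594] force: [-0.6, 0.5, 3.4] 
tcp_pos: [0.6491, 0.0367, 0.0594] force: [-1.4, -0.1, 5.3]
```

Floor felt at the predicted height. Release, retreat and look.

```bash

python3 -m crank '[[0.02,0,0,0,0],[0.03,0,0,0,0],[0.045,0,0,0,0],[0.045,0,0,0,0]]'
python3 -m crank '[[0.045,-0.02,0,0,0],[0.045,-0.03,0,0,0],[0.045,-0.03,0,0,0],[0.045,-0.03,0,0,0],[0.045,-0.02,-0.02,-0.02,0]]'
python3 -m crank '[[0.045,-0.01,-0.02,-0.03,0],[0.045,0,-0.02,-0.03,0],[0.045,0,-0.02,-0.03,0],[0.045,0,-0.02,-0.03,0],[0.045,0,-0.02,-0.03,0]]'
python3 -m crank '[[0.045,0,-0.02,-0.03,0],[0.045,0,-0.02,-0.03,0],[0.045,0,-0.02,-0.03,0],[0.045,0,0,0,0],[0.045,0,0,0,0]]'
python3 - <<'E'
from h import *
import pickle
S={n:snapshot(n) for n in('scene','top')}
pickle.dump(S,open('s9.pkl','wb'))
cv2.imwrite('pics/sc10.png',S['scene']['image'])
crop(S['top'],190,120,130,120,6,'t10.png')
crop(S['scene'],190,190,130,110,6,'c10.png')
S0=pickle.load(open('s0.pkl','rb'))
for n in S:
    P=cloud(S[n]);z=P[...,2]; Q=cloud(S0[n])[...,2]
    for nm,c,r in (("n",(.6428,-.0085),.0135),("w",(.6490,.0367),.0165)):
        d=np.hypot(P[...,0]-c[0],P[...,1]-c[1]); k=(d<r)&(abs(z-.054)<.012)
        ring=(d>r+.003)&(d<r+.008)&(abs(z-.054)<.012)
        print(n,nm,'shoulder z',np.nanmedian(z[k]).round(4),k.sum(),'strip',np.nanmedian(z[ring]).round(4),'knob max',np.nanmax(z[d<.016]).round(4))
E
```

```text
t: 21.35
tcp_pos: [0.649, 0.0366, 0.0588]
tool_rot: [-0.531, -0.467, 0.531, -0.467]
force: [0.2, 0.0, -0.5]
finger_gap: 0.527
t: 21.85
tcp_pos: [0.6352, 0.0567, 0.1916]
tool_rot: [0.533, 0.464, -0.53, 0.468]
force: [0.5, 0.2, -0.5]
finger_gap: 0.522
t: 22.35
tcp_pos: [0.5511, 0.2218, 0.199]
tool_rot: [0.531, 0.467, -0.531, 0.467]
force: [-0.1, -0.3, -0.2]
finger_gap: 0.531
t: 22.85
tcp_pos: [0.5034, 0.3182, 0.1989]
tool_rot: [-0.531, -0.467, 0.531, -0.468]
force: [0.2, 0.2, -0.1]
finger_gap: 0.527
scene n shoulder z 0.0541 69 strip 0.0546 knob max 0.0888
scene w shoulder z 0.0542 104 strip 0.0543 knob max 0.0902
top n shoulder z 0.0523 38 strip 0.0532 knob max 0.0884
top w shoulder z 0.0528 63 strip 0.0531 knob max 0.089
```

View pics/c10.png

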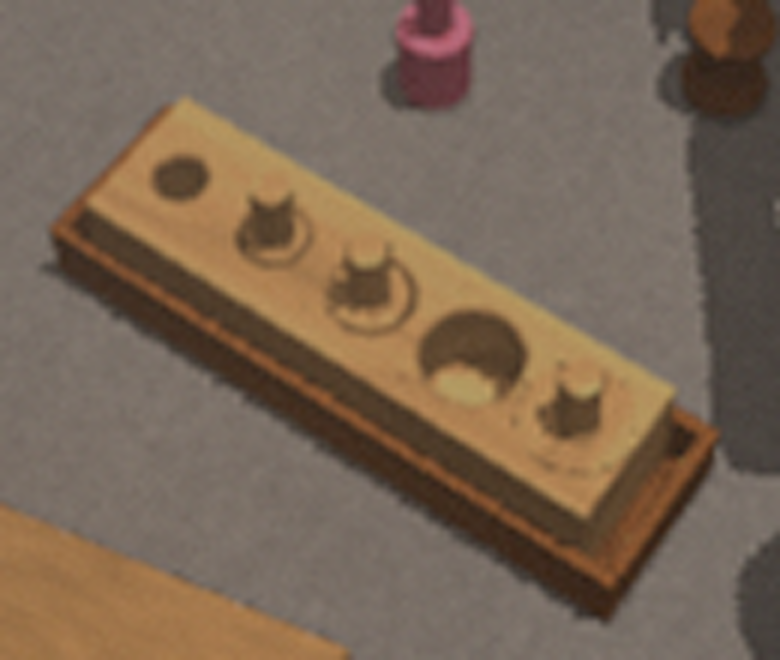

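View pics/t10.png

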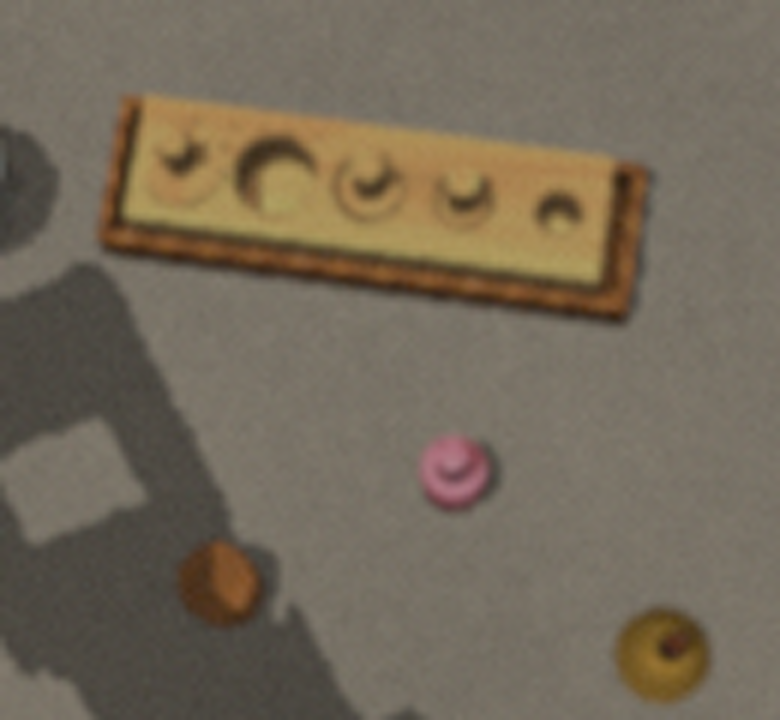

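View pics/sc10.png

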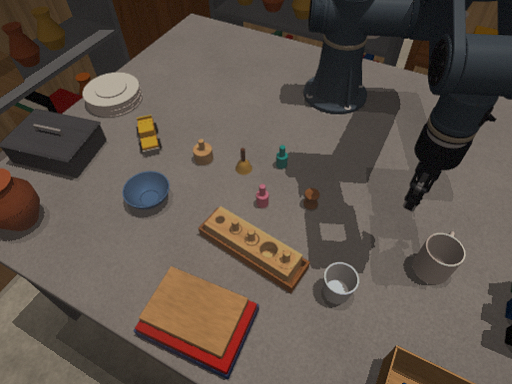

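Both are flush with the strip in both views, the arm is clear, and the bystanders are unmoved. I'm handing in.

```bash
python3 -c "
from station import manip
print(manip.sign_off())"
```

```text
the job is handed in; nothing more can be done
None
```

Both loose cylinders are back in their holes, knob up and fully home, and I handed the job in at about 23 s of the 69 s allowed. The narrow one is in the 26 mm hole and the wide one in the 32 mm hole.

- **Insertion:** I gripped each by its knob at 40 N and lowered it in steps of 0.5 to 1.5 mm. Neither met resistance on the way down. Both reached the hole floor at the predicted height, and the highest force I read there was about 6 N, against the 25 N limit.
- **Fit:** In the last pictures each shoulder reads level with the strip around it to within 1 mm. The knob tops read 88 to 90 mm above the table against the expected 86 mm. I put that down to camera noise, because it was the highest single reading.
- **Bystanders:** The third cylinder, the pink and turquoise look-alikes and the other bystanders look unmoved in the last pictures. I compared these by eye and did not measure them.
- **Disagreement:** The two cameras differed by about 5 mm in x and 2 to 3 mm in y. I used their mean, which the arm's own position at the grasps and in the holes matched to about 1 mm.

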